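Check a blood tube for clots after the drive

ROBOT

A 6-joint arm with a two-finger parallel gripper is mounted at the origin on a cart in front of the work surface, level with it; the furniture and walls round the work are solid. World frame = base frame: x ahead of the robot, y to its left, z up, the work surface at z = 0. Lengths are in m, angles in rad, forces in N, time in s.
With the tool pointing down it reaches from about 0.425 to 0.95 m from the base axis. Payload 3.5 kg.
Tool frame: the origin (TCP) lies midway between the tips of the shut fingers; the grasp point (between the pads) lies 19 mm behind it; z points along the fingers, y is the direction in which the jaws open and shut (so a half turn about z gives the same grasp; the last joint's range is limited). The gripper opens to 85 mm and grips with 20 to 120 N. Pads are 22 mm wide; open, the fingers measure 114 mm over their backs; the gripper's body (76 mm by 85 mm) begins 54 mm behind the grasp point. The pads swing forward as they close: fully open they stand 13 mm farther back than shut.
Start: joints at [1.144, 0.286, 1.577, -0, 1.279, -0.15], TCP at [0.184, 0.649, 0.231] pointing down, gripper open.
Joint ranges: [-2.77, 2.77], [-0.9, 2.22], [0.21, 2.48], [-1.53, 4.67], [0.24, 2.81], [-2.84, 2.84]. Speed limits (rad/s): [2.79, 2.79, 3.14, 3.14, 3.14, 3.14].

INTERFACE

Orientations are given as a unit quaternion [x, y, z, w].
In Python, from plant import ctrl gives the robot as it stands.
- The arm moves only by the tool apply_moves, never from a script. Its argument "moves" is a list that holds one entry, the list of rows, each a list of 7 numbers: the shift along the tool's x, y, z in m, then the turn, a rotation vector about the tool's x, y, z in degrees, then the gripper's target within -1 to 1 (shut at 1, half-way at 0, fully open at -1). In form: [[[tx, ty, tz, ax, ay, az, hand], ...]]. A call has 1 to 12 rows; each row shifts and turns the pose as measured when the row begins, along the tool's axes as they then stand; what a row does not reach is not made up. A row lasts 1/10 s, in which the tool goes at most 50 mm and 8.59 degrees, less where a joint would pass 70% of its speed; a pose out of reach is approached as far as the arm can. A call with a gripper value outside its range is refused whole. The fingers move at their own pace and stop on an object; "force" is the grip in N (left out, the last holds). Time passes only in rows, so rows that do not move let the fingers close. It gives the time, the measured TCP pose, the force and the opening at its end, in the units of the state.
- ctrl.get_state(): the state, without advancing time (a new reading comes with each control period).
- ctrl.read_camera(name): name is "scene" or "top" or "wrist"; returns the picture (480x640x3 uint8, red, green, blue); there is no depth.
- ctrl.get_calibration(name): a dict with "camera_matrix" (3x3 intrinsics, pixels), "cam_to_world" (4x4, takes a point from camera to world coordinates). Camera axes: x right, y up, looking along -z (the intrinsics and any distortion apply to the point x, -y, -z); pixel columns grow to the right and rows downward; lengths in m; the calibration is good to about 2 mm. A picture is of the moment at which its call begins: read the wrist's pose just before it. get_calibration takes no time and is no camera call; for the wrist camera it gives the pose at the moment of the call.
- ctrl.sign_off(): hands the job in, once; it reports no verdict.
The state is a dict: "time": time; "qpos": joint angles; "dq": joint speeds; "joint_efforts": joint torques, N m; "eef_pos": TCP position; "tcp_rot": TCP orientation; "contact_force": force on the tool from outside, world axes, zero at the start; "wrist_torque": the same for the moment, N m; "opening": opening from 0.0 (shut) to 1.0 (fully open).
Only numpy, scipy, OpenCV 4.12 (cv2) and the standard library are available. Lean on these libraries where they do the work, as an engineer would, in place of code of your own. Each camera call takes 0.05 s, during which the arm holds its last target. There are 200 camera calls.

TASK

The van has parked and the blood tube with the purple cap must be checked for clots: slide the blue travel bar with the black knob on the tube rack fully back to its end stop, then draw the purple-capped tube straight up out of its well. Clear of the microscope that stands to the left, tip the tube over to about 60 degrees from upright, cap end still the higher, and hold it still like that with its lowest point at least 15 cm above the worktop, so the blood can be looked at; finish while holding it, do not put it down or let go. Leave the other tubes seated in the rack, the bar at its back stop and the timer and the lens tissue booklet undisturbed.

Things in the scene. Friction and masses are not known exactly. Their poses are not given: they have to be found in the camera images.
- sample_tube_1: the blood tube to be checked: PURPLE cap, dark red contents, the only purple cap in the rack; about 12 g; 13.4 mm round glass, 90 mm tall in all with its 16.4 mm round, 18 mm tall cap; origin at the centre of the round bottom end, z along the tube towards the cap (cap spans z = 72 to 90 mm). Upright in one of the four wells. Its rack stands right of a 0.45 m tall microscope; the air is open to the right of the rack
- sample_tube_2: neighbour tube with red cap and straw-coloured contents; 13.4 mm round glass, 90 mm tall in all with its 16.4 mm round, 18 mm tall cap; origin at the centre of the round bottom end, z along the tube towards the cap (cap spans z = 72 to 90 mm)
- sample_tube_3: neighbour tube with blue cap and dark red contents; 13.4 mm round glass, 90 mm tall in all with its 16.4 mm round, 18 mm tall cap; origin at the centre of the round bottom end, z along the tube towards the cap (cap spans z = 72 to 90 mm)
- sample_tube_5: neighbour tube with yellow cap and dark red contents; 13.4 mm round glass, 90 mm tall in all with its 16.4 mm round, 18 mm tall cap; origin at the centre of the round bottom end, z along the tube towards the cap (cap spans z = 72 to 90 mm)
- tube_stand: fixed tube rack; origin on the worktop under mid-row, z up, y along the row, x front to back. Base 66 x 190 x 18 mm. Wells 15 mm wide at x = 0, y = -63, -21, 21, 63 mm; seated tube bottoms at z = 8, cap tops at z = 98 mm. White guide plate, 46 mm wide in x, top at z = 52: tubes are free after rising 44 mm. End cheeks 6 mm thick at y = +-98 mm with slide rails x = -22 to 82, top z = 120 mm
- travel_bar (a joint): blue hold-down bar across the rack, 24 mm wide (x), 186 mm long (y), between z = 101 and 111 mm, 3 mm above the caps. It slides along the rack's x. 0 m = locked, centred over the caps; it starts between 0 and 0.010; +0.060 m = back end stop, all caps uncovered. Stiff slide, about 2 N of friction, stays where it is left
- bar_knob (a point): middle of the upright black ribbed knob on the bar (16 mm round, grip from 11 mm below to 13 mm above this point, top 13 mm above it; its flange and the bar's top face lie 13 to 16 mm below it). The knob moves with the bar, and sits at rack x = bar value, y = 0, z = 127 mm
- timer: bystander: white bench timer, 64 x 60 x 19 mm, origin under its centre
- lens_tissue: bystander: booklet of lens tissue, 93 x 66 x 9 mm, origin under its centre

How it is judged:
On the way, in this order (a step that is already met when the one before it is completed fails the run):
1. the travel bar is fully back at its end stop while all tubes are still seated (value of joint travel_bar above 0.057 m and z of each of sample_tube_1, sample_tube_2, sample_tube_3, sample_tube_5 in the frame of tube_stand below 0.02 m), for 0.2 s.
2. the purple-capped tube has been drawn up clear of the rack, still near upright, in the grip (z of sample_tube_1 in the frame of tube_stand above 0.054 m and angle between sample_tube_1's own z axis and vertical below 0.35 rad and contact force between sample_tube_1 and the fingers above 0.5 N and contact force between sample_tube_1 and tube_stand below 0.05 N), for 0.1 s.
At the end, for the whole second after the job is handed in: Purple-capped tube in the fingers, touching nothing else, 47 to 73 degrees from upright with cap higher, bottom-end centre over 15.4 cm above the worktop, still (30 mm/s, 0.3 rad/s); bar within 5 mm of its back stop; other tubes within 12 mm of full depth (angle between sample_tube_1's own z axis and vertical between 0.82 and 1.27 rad and height (world z) of sample_tube_1 above 0.154 m and linear speed of sample_tube_1 below 0.03 m/s and angular speed of sample_tube_1 below 0.3 rad/s and contact force between sample_tube_1 and the fingers above 0.5 N and contact force between sample_tube_1 and tube_stand below 0.05 N and z of each of sample_tube_2, sample_tube_3, sample_tube_5 in the frame of tube_stand below 0.02 m and value of joint travel_bar above 0.055 m); the arm keeps its last pose, push and grip.
It fails at once if another tube is drawn out of its well (z of any of sample_tube_2, sample_tube_3, sample_tube_5 in the frame of tube_stand above 0.035 m).
It fails at once if a bystander (timer, lens tissue booklet) is pushed more than 3 cm or knocked over (distance of any of timer, lens_tissue from where it was at the start of the episode above 0.03 m or angle between any of timer, lens_tissue's own z axis and vertical above 0.6 rad).
It also fails if it takes over 48 s, if anything falls off the work surface, if the arm or the gripper's body presses on something with over 40 N, if the wrist force passes 120 N, or if a joint passes its speed limit or range.

## Working session

There is one attempt and no reset: what is moved stays moved. The work goes in short steps, Python scripts to look and compute and a tool call to move; the robot and the scene stay as the last step left them, time stands still between calls to the robot, and variables do not carry over. Pictures are saved under pics/ and viewed, about 8 in all and at most 12, crops included, and the job is handed in when it is done.

Besides the shell and the picture viewer there is one more tool, called after "Call:" as name([rows], argument=value, ...), one row to a line, values as JSON. apply_moves: Moves the arm, as the interface text tells. Its arguments: {"type":"object","properties":{"moves":{"type":"array","items":{"type":"array","items":{"type":"array","items":{"type":"number"}}}},"force":{"type":"number"}},"required":["moves"]}

```bash
mkdir -p pics
cat > h.py <<'E'
from plant import ctrl
import numpy as np, cv2
from scipy.spatial.transform import Rotation as R
def snap(n,f):
    im=ctrl.read_camera(n); cv2.imwrite('pics/'+f,im[:,:,::-1]); return im
def ray(n,u,v):
    c=ctrl.get_calibration(n);K=np.array(c['camera_matrix']);T=np.array(c['cam_to_world'])
    p=np.linalg.solve(K,[u,v,1.]); d=T[:3,:3]@np.array([p[0],-p[1],-p[2]]); return T[:3,3],d
def onz(n,u,v,z):
    o,d=ray(n,u,v); return o+d*(z-o[2])/d[2]
E
python3 - <<'E'
from h import *
s=snap('scene','s1.png');t=snap('top','t1.png')
for n in('scene','top'):
    c=ctrl.get_calibration(n);print(c)
print(ctrl.get_state())
E
```

```text
{'camera_matrix': array([[547.91098945,   0.        , 320.64669814],
       [  0.        , 547.91098945, 237.69621815],
       [  0.        ,   0.        ,   1.        ]]), 'cam_to_world': array([[ 0.82605319,  0.36901751, -0.4259838 ,  0.07823721],
       [-0.56329053,  0.515852  , -0.64544596, -0.48096514],
       [-0.01843627,  0.77312534,  0.63398526,  0.71997943],
       [ 0.        ,  0.        ,  0.        ,  1.        ]])}
{'camera_matrix': array([[575.99526847,   0.        , 321.39797747],
       [  0.        , 575.99526847, 236.92395015],
       [  0.        ,   0.        ,   1.        ]]), 'cam_to_world': array([[ 0.01393216,  0.985789  , -0.16740951,  0.32260552],
       [-0.99980596,  0.01606595,  0.01139828,  0.16517768],
       [ 0.0139259 ,  0.16721822,  0.98582155,  1.2344937 ],
       [ 0.        ,  0.        ,  0.        ,  1.        ]])}
{'time': 0.1, 'qpos': array([ 1.14400280e+00,  2.87120455e-01,  1.57800262e+00, -2.45365363e-06,
        1.27857247e+00, -1.49972023e-01]), 'dq': array([-0.00145227, -0.00122946, -0.00202534,  0.00093294, -0.00123342,
        0.00102322]), 'joint_efforts': array([ 1.36838138e-03, -4.07293904e+01, -2.93700153e+01, -1.04076137e-04,
        3.35664139e-03,  1.29544929e-05]), 'eef_pos': array([0.18419052, 0.64878603, 0.23007171]), 'tcp_rot': array([ 1.37968814e-01,  9.90436015e-01, -1.00836027e-03, -2.97907459e-04]), 'contact_force': array([-0.49147082, -0.8318099 ,  0.53115693]), 'wrist_torque': array([0.02611632, 0.01182495, 0.03178912]), 'opening': 1.0050728440443935}
```

View pics/s1.png

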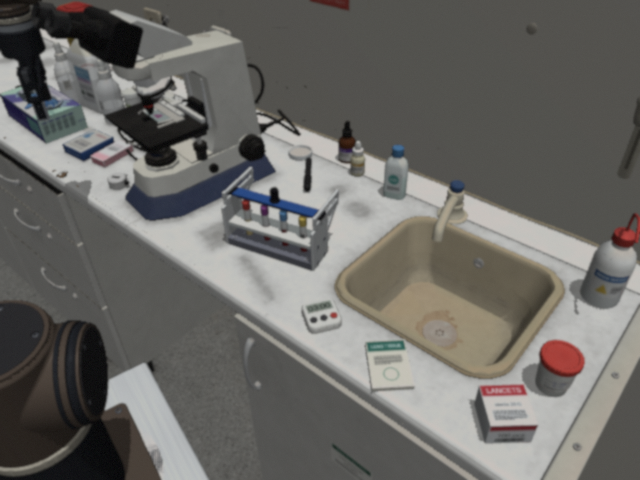

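View pics/t1.png

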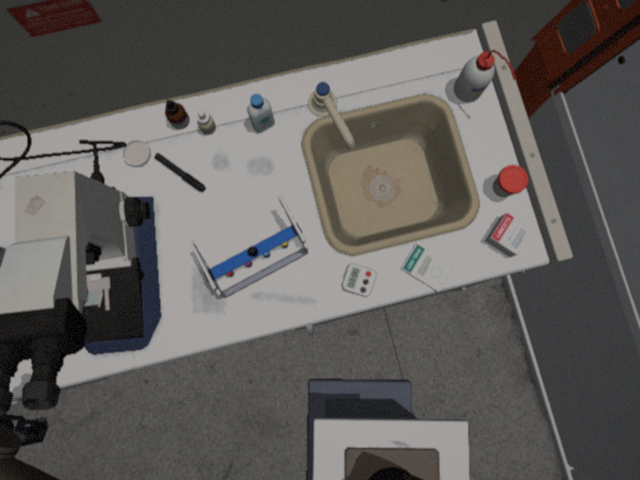

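The scene view shows the rack with red, purple, blue and yellow caps from left to right (purple about (264,211)) and the black knob at (275,195). In the top view the bar runs (212,272)–(298,235) with the knob at (253,252). The arm is left of the microscope.

Run:
```python
from h import *
t=cv2.imread('pics/t1.png');s=cv2.imread('pics/s1.png')
h=cv2.cvtColor(t,cv2.COLOR_BGR2HSV)
m=cv2.inRange(h,(105,150,60),(125,255,255)); m[:,:200]=0;m[:,310:]=0;m[:220]=0;m[300:]=0
r=cv2.minAreaRect(cv2.findNonZero(m));print(r)
for b in cv2.boxPoints(r):print(b,onz('top',*b,.111))
print('knobtop',onz('top',252.5,251,.14))
mm=np.float32(cv2.findNonZero(m))[:,0];print('barcentre',onz('top',*r[0],.111))
for u,v in[(155,200),(155,350),(85,340),(80,172),(135,172),(130,200),(140,210),(145,335)]:print('mic',u,v,onz('top',u,v,0.05),onz('top',u,v,.45))
for u,v in [(360,280),(428,268)]:print(onz('top',u,v,.01))
a=cv2.resize(t[215:305,185:315],None,fx=6,fy=6,interpolation=2)[:, :780]
b=cv2.resize(s[160:275,210:345],None,fx=5,fy=5,interpolation=2)
cv2.imwrite('pics/a.png',a);cv2.imwrite('pics/b.png',b)
```

```text
((252.67282104492188, 252.5202178955078), (10.84074878692627, 92.23948669433594), 61.843807220458984)
[209.45293 269.5041 ] [0.44524857 0.37007273 0.111     ]
[290.77722 225.97844] [0.53442253 0.21322816 0.111     ]
[295.8927  235.53635] [0.51535572 0.20267799 0.111     ]
[214.56842 279.062  ] [0.42669623 0.35926095 0.111     ]
knobtop [0.47896078 0.2841683  0.14      ]
barcentre [0.48009099 0.28687951 0.111     ]
mic 155 200 [0.59670794 0.50204785 0.05      ] [0.50414437 0.38828779 0.45      ]
mic 155 350 [0.28769669 0.48285754 0.05      ] [0.2994853 0.375578  0.45     ]
mic 85 340 [0.30553805 0.62445582 0.05      ] [0.31130168 0.46935896 0.45      ]
mic 80 172 [0.65462682 0.66369802 0.05      ] [0.54250422 0.49534918 0.45      ]
mic 135 172 [0.65670333 0.54797893 0.05      ] [0.54387949 0.41870808 0.45      ]
mic 130 200 [0.59580776 0.55430426 0.05      ] [0.50354817 0.42289737 0.45      ]
mic 140 210 [0.57472385 0.53198494 0.05      ] [0.48958424 0.40811522 0.45      ]
mic 145 335 [0.31712847 0.50481255 0.05      ] [0.31897805 0.39011887 0.45      ]
[0.43877056 0.06744748 0.01      ]
[ 0.46674457 -0.07830246  0.01      ]
```

View pics/a.png

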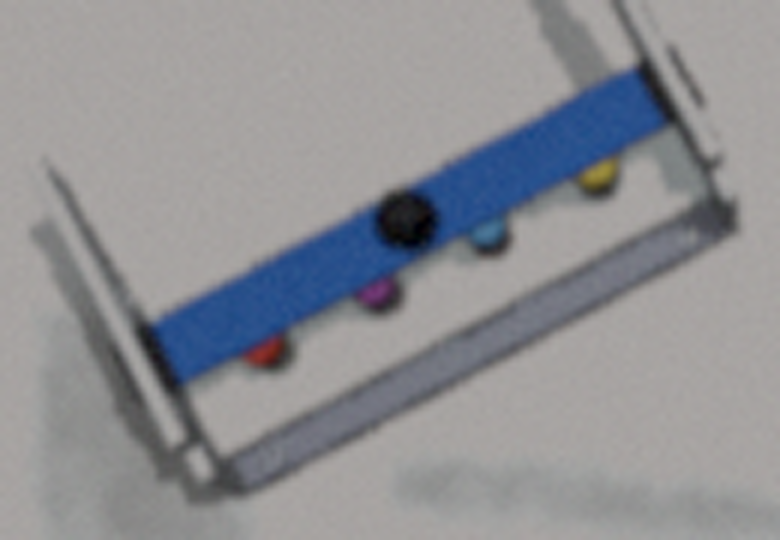

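View pics/b.png

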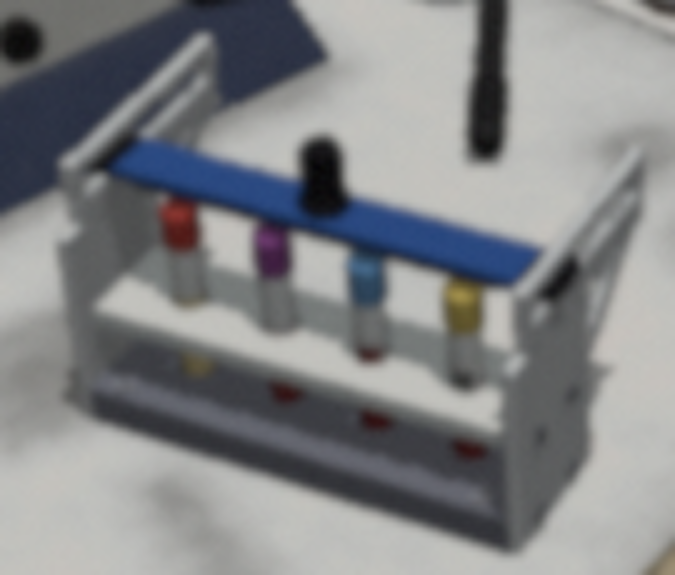

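Call:
apply_moves([
  [[0,0,-0.05,0,0,0,1],[0,0,-0.05,0,0,0,1],[0,0,-0.05,0,0,0,1],[0,0,-0.05,0,0,0,1],[0,-0.02,-0.045,0,0,0,1],[0,-0.03,-0.04,0,0,0,1],[0,-0.04,-0.02,0,0,0,1],[0,-0.05,0,0,0,0,1],[0,-0.05,0,0,0,0,1],[0,-0.03,0,0,0,0,1]],
])

```text
time: 1.1
eef_pos: [0.1238, 0.4345, 0.5392]
tcp_rot: [0.138, 0.99, -0.012, -0.003]
contact_force: [0.1, -0.7, 0.1]
opening: -0.0
```

Call:
apply_moves([
  [[-0.03,0,0,0,0,4,1],[-0.047,-0.002,0,0,0,6,1],[-0.047,-0.002,0,0,0,6,1],[-0.047,-0.002,0,0,0,6,1],[-0.047,-0.002,0,0,0,6,1],[-0.047,-0.002,0,0,0,6,1],[-0.047,-0.002,0,0,0,6,1],[-0.03,0,0,0,0,4,1],[0,0,0,0,0,0,1],[0,0,0,0,0,0,1]],
])

```text
time: 2.1
eef_pos: [0.3941, 0.2183, 0.5376]
tcp_rot: [0.511, 0.86, -0.012, -0.001]
contact_force: [-0.3, 0.2, -0.0]
opening: -0.002
```

Run:
```python
from h import *
s=ctrl.get_state();print(s['eef_pos'],R.from_quat(s['tcp_rot']).as_matrix(),s['qpos'])
np.savez('cal_w1.npz',**ctrl.get_calibration('wrist'))
snap('wrist','w1.png')
print(ctrl.get_calibration('wrist'))
for n in('scene','top'): snap(n,n+'2.png')
```

```text
[0.39414952 0.2182936  0.53762568] [[-0.47819274  0.87814045 -0.01417965]
 [ 0.87820379  0.47792837 -0.01850879]
 [-0.00947646 -0.02130339 -0.99972814]] [ 0.28770927 -0.26445662  1.59010969 -0.01421737  1.83476582 -0.21439037]
{'camera_matrix': array([[350.56247442,   0.        , 326.07015079],
       [  0.        , 350.56247442, 239.48483013],
       [  0.        ,   0.        ,   1.        ]]), 'cam_to_world': array([[ 0.87788571, -0.46522487, -0.11350115,  0.36415588],
       [ 0.4783855 ,  0.84134549,  0.25156527,  0.28003572],
       [-0.02154074, -0.27514286,  0.96116201,  0.68002042],
       [ 0.        ,  0.        ,  0.        ,  1.        ]])}
```

View pics/w1.png

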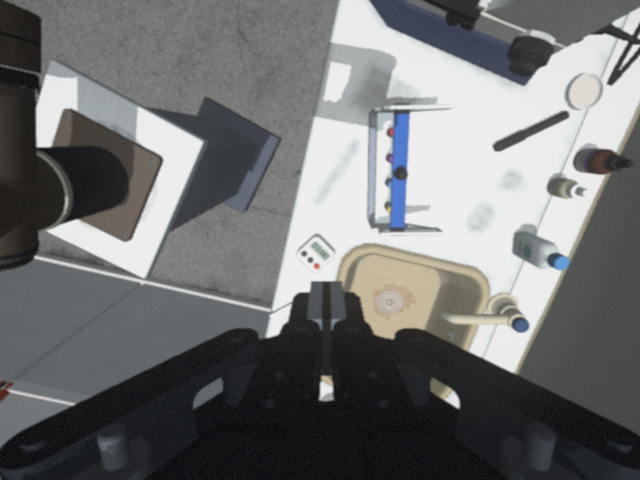

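Wrist view: bar vertical at column ~400 (rows 112–228), knob at (401,172), purple cap at (390,158).

Run:
```python
from h import *
w=cv2.imread('pics/w1.png');h=cv2.cvtColor(w,cv2.COLOR_BGR2HSV)
m=cv2.inRange(h,(105,150,60),(125,255,255)); m[:,:350]=0;m[:,430:]=0;m[:105]=0;m[240:]=0
r=cv2.minAreaRect(cv2.findNonZero(m));P=[onz('wrist',*b,.111) for b in cv2.boxPoints(r)]
print(r,np.round(P,4),'c',onz('wrist',*r[0],.111))
k=cv2.inRange(h,(0,0,0),(180,255,70))[155:190,385:420]
n,_,st,c=cv2.connectedComponentsWithStats(k);i=1+st[1:,4].argmax();u=c[i]+[385,155];print(u,st[i],'knob',onz('wrist',*u,.132))
pm=cv2.inRange(h,(135,60,40),(165,255,255))[140:200,375:400];q=cv2.findNonZero(pm)
if q is not None:
  c=q[:,0].mean(0)+[375,140];print('purple',c,onz('wrist',*c,.095))
# rack front base edge from top view
for x,y in[(240,490),(735,225)]:print('front',onz('top',185+x/6,215+y/6,.018))
```

```text
((398.8861389160156, 170.44818115234375), (11.80119514465332, 111.53058624267578), 2.6630005836486816) [[0.5137 0.2048 0.111 ]
 [0.4288 0.3579 0.111 ]
 [0.445  0.3659 0.111 ]
 [0.5313 0.2135 0.111 ]] c [0.47785901 0.28880146 0.111     ]
[398.34782609 171.7173913 ] [10 13 10 10 46] knob [0.47393271 0.2864763  0.132     ]
purple [389.91304348 158.34782609] [0.45810099 0.29847272 0.095     ]
front [0.3986212  0.35181047 0.018     ]
front [0.49502735 0.18027053 0.018     ]
```

```bash
cat >> h.py <<'E'
yaw=np.radians(29.3); ex=np.array([np.cos(yaw),np.sin(yaw),0]);ey=np.array([-np.sin(yaw),np.cos(yaw),0])
O=np.array([.4756,.282,0])
D=np.column_stack([ey,ex,[0,0,-1]])
def go(x,y,z,o=None):
    s=ctrl.get_state();M=R.from_quat(s['tcp_rot']).as_matrix();p=O+x*ex+y*ey+[0,0,z]
    q=s['eef_pos']-(O if o is None else o)
    print('rack pos',np.round([q@ex,q@ey,q[2]],4),'shift',np.round(M.T@(p-s['eef_pos']),4),'turn',np.round(R.from_matrix(M.T@D).as_rotvec(degrees=True),2),'F',np.round(s['contact_force'],1),'t',s['time'])
E
python3 -c "
from h import *
go(-.035,0,.2);go(-.035,0,.12)"
```

```text
rack pos [-0.1023 -0.0144  0.5381] shift [0.0184 0.074  0.3365] turn [-1.17  0.56 -0.57] F [-0.5  0.3  0.1] t 2.25
rack pos [-0.1023 -0.0144  0.5381] shift [0.0192 0.0756 0.4164] turn [-1.17  0.56 -0.57] F [-0.5  0.3  0.1] t 2.25
```

Call:
apply_moves([
  [[0.005,0.02,0.04,-1.2,0.6,-0.6,1],[0.005,0.02,0.045,0,0,0,1],[0.005,0.02,0.045,0,0,0,1],[0,0.01,0.045,0,0,0,1],[0,0,0.045,0,0,0,1],[0,0,0.045,0,0,0,1],[0,0,0.04,0,0,0,1],[0,0,0.03,0,0,0,1],[0,0,0,0,0,0,1]],
])

```text
time: 3.15
eef_pos: [0.4436, 0.2823, 0.1977]
tcp_rot: [0.493, 0.87, 0.007, 0.004]
contact_force: [-1.1, -0.7, -0.8]
opening: -0.001
```

```bash
python3 -c "
from h import *
go(-.035,0,.12)
w=snap('wrist','w2.png')"
```

```text
rack pos [-0.0277  0.0159  0.1977] shift [-0.0157 -0.0089  0.0776] turn [ 0.89 -0.03  1.62] F [-1.1 -0.7 -0.8] t 3.15
```

View pics/w2.png

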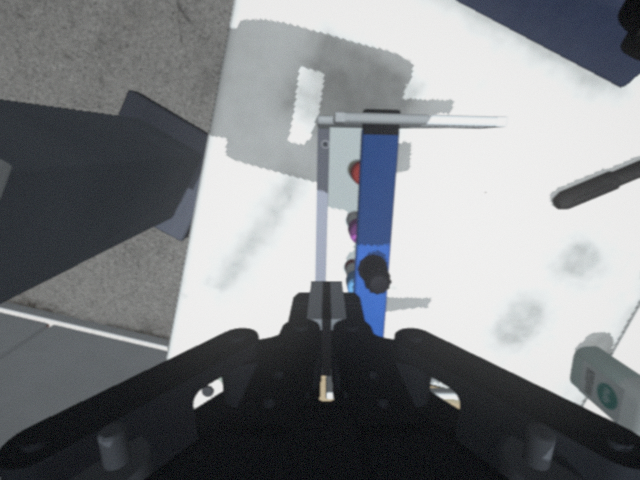

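```bash
python3 -c "
from h import *
for n,u,v,z in[('knobtop',375,267,.138),('barL',362,135,.111),('barR',397,135,.111),('purple edge low',351,240,.09),('red',357,173,.095),('front',317,125,.018)]:
  p=onz('wrist',u,v,z)-O;print(n,p@ex,p@ey)
go(-.035,0,.12)"
```

```text
knobtop 0.005796364367023319 0.008758080373606996
barL -0.0035150044353709498 0.08801678052686542
barR 0.01887574112465592 0.08865174557355361
purple edge low -0.005152421886188109 0.012681059485577809
red -0.0037334817535507165 0.06281498031378101
front -0.032886718405731895 0.09756942651793557
rack pos [-0.0263  0.0157  0.2005] shift [-0.0155 -0.0107  0.0803] turn [ 1.13 -0.    1.62] F [-0.3 -0.8  0.5] t 3.2
```

Call:
apply_moves([
  [[-0.008,-0.004,0.02,0.9,0,1.6,1],[-0.008,-0.006,0.02,0,0,0,1],[0,0,0.02,0,0,0,1],[0,0,0.015,0,0,0,1],[0,0,0,0,0,0,1]],
])

```text
time: 3.7
eef_pos: [0.4513, 0.2667, 0.1322]
tcp_rot: [0.506, 0.863, 0.008, 0.007]
contact_force: [-0.2, -0.9, -0.0]
opening: 0.003
```

```bash
python3 -c "
from h import *
go(-.035,0,.12)
print(ctrl.get_state()['qpos'])"
```

```text
rack pos [-0.0287 -0.0015  0.1322] shift [ 0.0015 -0.0066  0.012 ] turn [ 1.22  0.22 -0.04] F [-0.2 -0.9 -0. ] t 3.7
[ 3.40104256e-01  4.92371361e-02  2.03954447e+00 -1.48265930e-04
  1.03111647e+00 -1.70486658e-01]
```

Call:
apply_moves([
  [[0,-0.005,0.011,1.2,0.2,0,1],[0,0,0,0,0,0,1],[0,0.012,0,0,0,0,1],[0,0.012,0,0,0,0,1],[0,0.012,0,0,0,0,1],[0,0.012,0,0,0,0,1]],
])

```text
time: 4.3
eef_pos: [0.4922, 0.289, 0.1241]
tcp_rot: [0.506, 0.863, -0.001, 0.0]
contact_force: [-1.7, -2.2, -0.8]
opening: -0.0
```

```bash
python3 -c "
from h import *
go(.04,0,.12)"
```

```text
rack pos [ 0.0179 -0.002   0.1241] shift [0.0021 0.0221 0.0041] turn [-0.06  0.06 -0.08] F [-1.7 -2.2 -0.8] t 4.3
```

Call:
apply_moves([
  [[0,0.01,0,0,0,0,1],[0,0.01,0,0,0,0,1],[0,0.006,0,0,0,0,1],[0,0.006,0,0,0,0,1],[0,0.006,0,0,0,0,1]],
])

```text
time: 4.8
eef_pos: [0.509, 0.2985, 0.1245]
tcp_rot: [0.503, 0.864, -0.035, -0.019]
contact_force: [-18.9, -12.7, 15.2]
opening: -0.004
```

```bash
python3 -c "
from h import *
go(.04,0,.12)"
```

```text
rack pos [ 0.0372 -0.002   0.1245] shift [0.002  0.0031 0.0043] turn [-4.55  0.13  0.3 ] F [-18.9 -12.7  15.2] t 4.8
```

Call:
apply_moves([
  [[0,0,0,0,0,0,1],[0,0,0,0,0,0,1],[0,-0.02,0,-3,0,0,1],[0,-0.02,-0.02,-1,0,0,1],[0,0,-0.04,0,0,0,1],[0.01,0,-0.04,0,0,0,0],[0.01,0,-0.03,0,0,0,0],[0,0,0,0,0,0,0],[0,0,0,0,0,0,0]],
])

```text
time: 5.7
eef_pos: [0.4705, 0.3001, 0.2639]
tcp_rot: [0.503, 0.864, 0.001, 0.002]
contact_force: [-0.5, -0.3, -0.2]
opening: 0.501
```

```bash
python3 -c "
from h import *
go(0,0.021,.12);print(ctrl.get_state()['opening'])
np.savez('cal.npz',**ctrl.get_calibration('wrist'))
snap('wrist','w3.png');snap('scene','s3.png');snap('top','t3.png')
w=cv2.imread('pics/w3.png');h=cv2.cvtColor(w,cv2.COLOR_BGR2HSV)
m=cv2.inRange(h,(135,60,40),(170,255,255));n,_,st,c=cv2.connectedComponentsWithStats(m);print([(a,b) for a,b in zip(st.tolist(),c.tolist()) if a[4]>15])"
```

```text
rack pos [0.0044 0.0183 0.2639] shift [ 0.0031 -0.0051  0.1439] turn [0.27 0.13 0.26] F [-0.5 -0.3 -0.2] t 5.7
0.5006287163000002
[([0, 0, 640, 480, 306972], [319.5008013760213, 239.5180635367395]), ([311, 206, 16, 19, 228], [318.42105263157896, 215.1798245614035])]
```

View pics/w3.png

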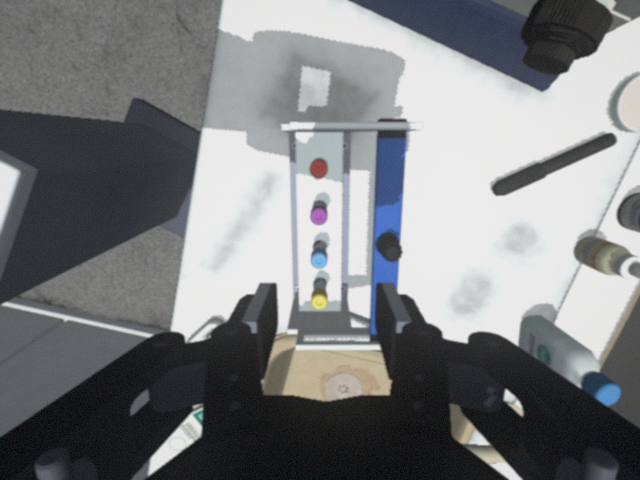

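Wrist view: bar is back, all four caps uncovered in a column: red (319,167), purple (319,215), blue (319,258), yellow (319,300).

Run:
```python
from h import *
w=cv2.imread('pics/w3.png');h=cv2.cvtColor(w,cv2.COLOR_BGR2HSV)
for n,lo,hi,r0,exp in[('red',(0,110,60),(10,255,255),(150,185),.063),('pur',(135,60,40),(170,255,255),(200,230),.021),('blue',(95,90,90),(112,255,255),(245,272),-.021),('yel',(20,110,90),(33,255,255),(285,310),-.063)]:
    m=cv2.inRange(h,lo,hi);m[:r0[0]]=0;m[r0[1]:]=0;m[:,:305]=0;m[:,335:]=0
    x,y,a,b=cv2.boundingRect(m)
    u,v=x+a/2-.5,y+b-.5-a/2
    p=onz('wrist',u,v,.098)-O;print(n,(x,y,a,b),u,v,'rack',p@ex,p@ey,exp)
m=cv2.inRange(h,(105,150,60),(125,255,255));m[:,:365]=0;m[:,415:]=0;m[:120]=0;m[340:]=0
r=cv2.minAreaRect(cv2.findNonZero(m));p=onz('wrist',*r[0],.111)-O;print('bar',p@ex,p@ey)
```

```text
red (311, 160, 15, 17) 318.0 169.0 rack -0.0035892331456991917 0.06287775364561769 0.063
pur (311, 206, 16, 19) 318.5 216.5 rack -0.0032492940313366683 0.021183410664896127 0.021
blue (312, 251, 15, 17) 319.0 260.0 rack -0.0028762627430128297 -0.019796367187297544 -0.021
yel (312, 294, 14, 15) 318.5 301.5 rack -0.003429429662768804 -0.06166244075490519 -0.063
bar 0.05570550172754546 -0.019323211075787276
```

Call:
apply_moves([
  [[0.003,-0.008,0.02,0.3,0.1,0.2,0.3],[0,0,0.04,0,0,0,0.3],[0,0,0.04,0,0,0,0.3],[0,0,0.025,0,0,0,0.3],[0,0,0,0,0,0,0.3],[0,0,0,0,0,0,0.3]],
])

```text
time: 6.45
eef_pos: [0.4583, 0.2951, 0.1253]
tcp_rot: [0.506, 0.862, -0.006, -0.004]
contact_force: [0.4, 0.1, 0.3]
opening: 0.348
```

```bash
python3 -c "
from h import *
go(-.0033,0.0212,.069)"
```

```text
rack pos [-0.0087  0.0199  0.1253] shift [0.0013 0.0062 0.0562] turn [-0.89 -0.07 -0.13] F [0.4 0.1 0.3] t 6.45
```

Call:
apply_moves([
  [[0.001,0.005,0,-0.9,0,-0.1,0.3],[0,0,0,0,0,0,0.3]],
])

```text
time: 6.65
eef_pos: [0.4636, 0.2988, 0.1268]
tcp_rot: [0.506, 0.863, 0.002, 0.0]
contact_force: [0.3, -0.0, 0.4]
opening: 0.35
```

```bash
python3 -c "
from h import *
go(-.0033,0.0212,.069)"
```

```text
rack pos [-0.0022  0.0206  0.1268] shift [ 0.0006 -0.0013  0.0578] turn [ 0.21 -0.06 -0.05] F [ 0.3 -0.   0.4] t 6.65
```

Call:
apply_moves([
  [[0.0005,-0.001,0.02,0.2,0,0,0.3],[0,0,0.02,0,0,0,0.3],[0,0,0.014,0,0,0,0.3],[0,0,0,0,0,0,0.3],[0,0,0,0,0,0,0.3]],
])

```text
time: 7.15
eef_pos: [0.4689, 0.3018, 0.0799]
tcp_rot: [0.505, 0.863, 0.007, 0.005]
contact_force: [0.7, 0.4, 0.3]
opening: 0.347
```

```bash
python3 -c "
from h import *
go(-.0033,0.0212,.069)"
```

```text
rack pos [0.0039 0.0205 0.0799] shift [ 0.0007 -0.0074  0.0108] turn [ 0.99  0.06 -0.02] F [0.7 0.4 0.3] t 7.15
```

Call:
apply_moves([
  [[0.0005,-0.006,0.003,1,0,0,0.3],[0,0,0.007,0,0,0,0.3],[0,0,0,0,0,0,0.3]],
])

```text
time: 7.45
eef_pos: [0.4646, 0.2998, 0.0718]
tcp_rot: [0.505, 0.863, 0.001, 0.001]
contact_force: [0.1, 0.1, -0.4]
opening: 0.351
```

```bash
python3 -c "
from h import *
go(-.0033,0.0212,.069)"
```

```text
rack pos [-0.0009  0.0209  0.0718] shift [ 0.0003 -0.0024  0.0028] turn [ 0.15  0.09 -0.02] F [ 0.1  0.1 -0.4] t 7.45
```

Call:
apply_moves([
  [[0,-0.002,0.002,0.2,0,0,0.3],[0,0,0,0,0,0,0.6],[0,0,0,0,0,0,1],[0,0,0,0,0,0,1],[0,0,0,0,0,0,1],[0,0,0,0,0,0,1]],
], force=30)

```text
time: 8.05
eef_pos: [0.4631, 0.2989, 0.0702]
tcp_rot: [0.505, 0.863, -0.0, 0.001]
contact_force: [1.0, 0.3, -1.3]
opening: 0.181
```

```bash
python3 -c "
from h import *
go(-.0033,0.0212,.069);print(ctrl.get_state()['opening'])"
```

```text
rack pos [-0.0026  0.0208  0.0702] shift [ 0.0004 -0.0007  0.0012] turn [ 0.01  0.1  -0.02] F [ 1.   0.3 -1.3] t 8.05
0.1809067483447135
```

Call:
apply_moves([
  [[0,0,-0.006,0,0,0,1],[0,0,-0.006,0,0,0,1],[0,0,-0.006,0,0,0,1]],
])

```text
time: 8.35
eef_pos: [0.4627, 0.2988, 0.0886]
tcp_rot: [0.505, 0.863, -0.001, 0.0]
contact_force: [0.6, -0.5, -0.5]
opening: 0.182
```

```bash
python3 -c "
from h import *
go(-.0026,0.0208,.14);print(ctrl.get_state()['opening'])"
```

```text
rack pos [-0.0031  0.0209  0.0886] shift [-0.0002  0.0004 -0.0514] turn [-0.09  0.08 -0.02] F [ 0.6 -0.5 -0.5] t 8.35
0.18207365234758546
```

Tracks well; no resistance. Continue up.

Call:
apply_moves([
  [[0,0,-0.008,-0.1,0,0,1],[0,0,-0.008,-0.1,0,0,1],[0,0,-0.008,-0.1,0,0,1],[0,0,-0.008,-0.1,0,0,1],[0,0,-0.01,0,0,0,1],[0,0,-0.01,0,0,0,1],[0,0,-0.01,0,0,0,1],[0,0,0,0,0,0,1],[0,0,0,0,0,0,1],[0,0,0,0,0,0,1]],
])

```text
time: 9.35
eef_pos: [0.4636, 0.2992, 0.1596]
tcp_rot: [0.505, 0.863, 0.004, 0.004]
contact_force: [0.4, 0.6, -0.2]
opening: 0.178
```

```bash
python3 -c "
from h import *
go(-.0026,0.0208,.14);print(ctrl.get_state()['opening'],ctrl.get_state()['qpos'])
snap('scene','s4.png')
a=cv2.imread('pics/s4.png')[100:300,170:400];cv2.imwrite('pics/s4c.png',cv2.resize(a,None,fx=3,fy=3))"
```

```text
rack pos [-0.0021  0.0209  0.1596] shift [-0.0001 -0.0008  0.0196] turn [ 0.66  0.12 -0.01] F [ 0.4  0.6 -0.2] t 9.35
0.17784879030583692 [ 3.89664481e-01  8.11362995e-02  1.95036190e+00 -8.42696981e-04
  1.09834526e+00 -1.21092257e-01]
```

View pics/s4c.png

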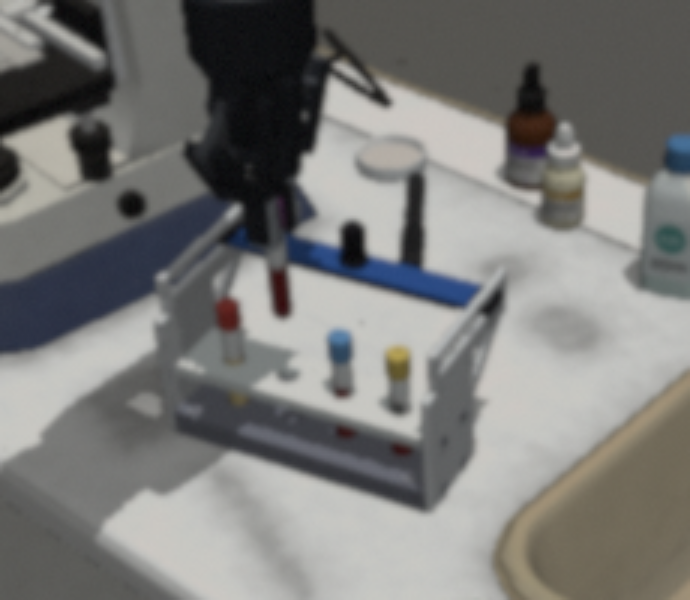

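The tube hangs upright in the grip, clear of the rack; the other three remain seated and the bar is back. Now raise and swing right.

Call:
apply_moves([
  [[0,0,-0.03,0,0,0,1],[0,0,-0.035,0,0,0,1],[-0.01,0,-0.035,0,0,1,1],[-0.024,0,-0.03,0,0,2.5,1],[-0.024,-0.001,-0.03,0,0,2.5,1],[-0.024,-0.001,-0.03,0,0,2.5,1],[-0.024,-0.001,-0.03,0,0,2.5,1],[-0.024,-0.001,-0.03,0,0,2.5,1],[-0.024,-0.001,-0.03,0,0,2.5,1],[-0.024,-0.001,-0.02,0,0,2.5,1],[-0.015,0,0,0,0,1.5,1],[0,0,0,0,0,0,1]],
])

```text
time: 10.6
eef_pos: [0.522, 0.109, 0.4604]
tcp_rot: [0.652, 0.758, -0.005, -0.002]
contact_force: [-0.5, 1.4, -1.4]
opening: 0.177
```

```bash
python3 -c "
from h import *
s=ctrl.get_state();print(s['eef_pos'],s['qpos'],R.from_quat(s['tcp_rot']).as_matrix().round(3),s['opening'])"
```

```text
[0.52202624 0.10896432 0.46035079] [ 0.01780833 -0.1041766   1.588817   -0.00503227  1.66576998 -0.13232518] [[-0.149  0.989 -0.009]
 [ 0.989  0.149 -0.005]
 [-0.004 -0.009 -1.   ]] 0.1774219080824706
```

Call:
apply_moves([
  [[0,0.005,0,-2.5,0,0,1],[0,0.01,0,-5,0,0,1],[0,0.01,0,-5,0,0,1],[0,0.01,0.004,-5,0,0,1],[0,0.009,0.004,-5,0,0,1],[0,0.008,0.006,-5,0,0,1],[0,0.007,0.007,-5,0,0,1],[0,0.006,0.008,-5,0,0,1],[0,0.005,0.008,-5,0,0,1],[0,0,0,-5,0,0,1]],
])

```text
time: 11.6
eef_pos: [0.6048, 0.1303, 0.4348]
tcp_rot: [0.593, 0.696, 0.31, 0.261]
contact_force: [-0.2, 0.5, 0.1]
opening: 0.181
```

```bash
python3 -c "
from h import *
s=ctrl.get_state();print(s['eef_pos'],s['qpos'],R.from_quat(s['tcp_rot']).as_matrix().round(3),s['opening'])"
```

```text
[0.60477845 0.13034187 0.43475158] [-1.95172312e-03 -3.40013699e-01  1.97223847e+00  1.93849168e-01
  6.91421072e-01 -2.57477702e-01] [[-0.161  0.664  0.731]
 [ 0.987  0.105  0.121]
 [ 0.004  0.741 -0.672]] 0.1805859893428714
```

Call:
apply_moves([
  [[0,0.004,0.006,-4,0,0,1],[0,0.004,0.006,-4,0,0,1],[0,0.002,0.004,-3,0,0,1],[0,0,0,-1,0,0,1],[0,0,0,0,0,0,1],[0,0,0,0,0,0,1],[0,0,0,0,0,0,1],[0,0,0,0,0,0,1],[0,0,0,0,0,0,1]],
])

```text
time: 12.5
eef_pos: [0.6197, 0.1391, 0.4226]
tcp_rot: [0.562, 0.663, 0.381, 0.317]
contact_force: [0.5, -0.1, -0.6]
opening: 0.176
```

```bash
python3 -c "
from h import *
s=ctrl.get_state();M=R.from_quat(s['tcp_rot']).as_matrix();print(s['eef_pos'],s['qpos'],M[:,2],np.degrees(np.arccos(-M[2,2])),s['opening'],s['dq'].round(4))
snap('scene','s5.png');snap('wrist','w5.png');snap('top','t5.png')
s=cv2.imread('pics/s5.png')[40:340,150:550];t=cv2.imread('pics/t5.png')[140:360,160:460]
cv2.imwrite('pics/m5.png',np.hstack([cv2.resize(s,(400,300)),cv2.resize(t,(400,300))]))"
```

```text
[0.61966775 0.13913641 0.4225673 ] [ 0.0023316  -0.35602154  2.07714018  0.37395636  0.41587453 -0.42296669] [ 0.847782    0.14955516 -0.50882113] 59.41466264669025 0.17588584500949875 [ 0.001   0.0013 -0.0099 -0.0036  0.0015  0.0028]
```

View pics/m5.png

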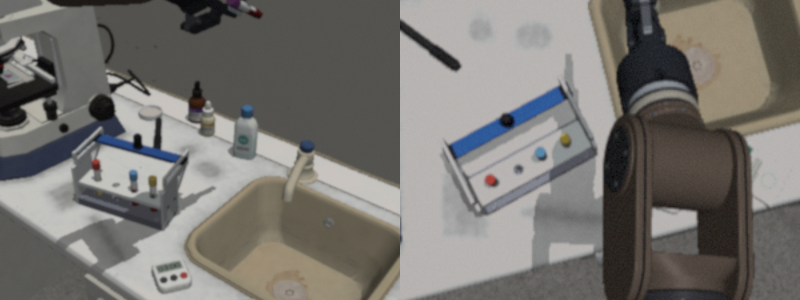

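View pics/w5.png

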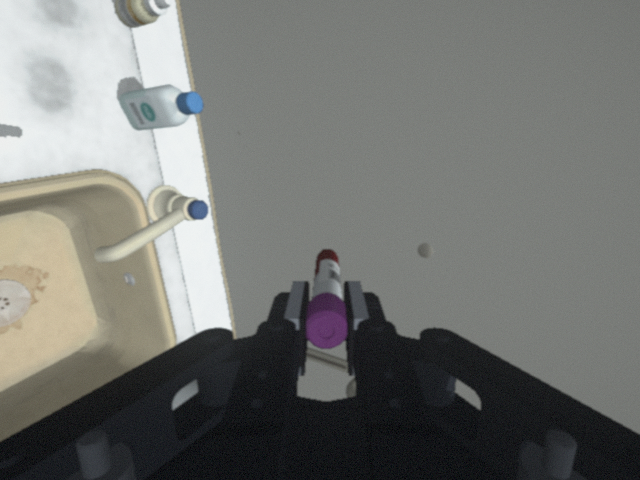

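The scene, top and wrist views show the purple tube gripped by its cap and in line with the fingers. The tool is tilted 59° and still. The bar is back, the red, blue and yellow tubes are seated, and nothing is near the tube.

```bash
python3 -c "
from h import *
print(ctrl.sign_off())"
```

```text
the job is handed in; nothing more can be done
None
```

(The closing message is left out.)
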